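Lock the leaning clamp screw of a microscope lamp column with a T-handled hex key

TASK

Take the larger of the two T-handled hex keys from the stand, push its tip fully home into the hex socket of the leaning clamp screw on the lamp column's foot, and only then turn the screw clockwise, with the key fully home, until it comes up against its stop. Then pull the key out and put it back, upright and all the way down, in the empty hole of the stand, leaving the other key and the things on the bench where they are.

Things in the scene. Friction and masses are not known exactly. Their poses are not given: they have to be found in the camera images.
- key_grip (a point): Larger T-handled hex key (about 350 g), upright in a hole of the stand. Point: centre of its black handle bar, 90 (x) x 22 (y) x 26 mm (z, from tip to handle). Below it on the axis: neck 16 mm wide from 13 to 37 mm, collar 42 mm wide from 37 to 45 mm, whose underside rests on the stand, then a steel hex shaft, 24 mm across flats (two facing +x and -x), to the tip at 105 mm. Last 3 mm taper to 18 mm.
- key_tip (a point): Centre of the larger key's tip face, 105 mm from key_grip along the key's axis; z points from tip to handle.
- small_key_grip (a point): Centre of the handle bar of the smaller hex key (bar 65 x 14 x 26 mm, shaft 14 mm across flats, otherwise built like the larger one); it stands in the other hole. It is too thin to turn the screw and stays where it is.
- stand: Fixed aluminium block that holds the keys, 90 mm (x) x 200 mm (y) x 66 mm high, with two upright through holes 34 mm across, 100 mm apart along y. Origin at the centre of its underside, on the bench; z up. A key hangs in a hole by its collar, tip 6 mm above the bench, handle centre 111 mm above it.
- hole_a (a point): Centre of the mouth of the stand's hole on its +y side, on the stand's top face, 66 mm above the bench. The larger key starts in hole_a or hole_b.
- hole_b (a point): Centre of the mouth of the stand's hole on its -y side, on the stand's top face.
- socket_mouth (a point): Centre of the mouth of the hex socket in the clamp screw's dark knurled head (48 mm wide, 23 mm proud of a 68 mm boss), 115 mm above the bench. z points out of the socket along the screw's axis, leaning 32 degrees from vertical, roughly towards the robot; this frame does not turn with the screw. Socket: 26 mm across flats, 18 mm deep. An upright 34 mm column with a lamp on top stands 110 mm behind.
- socket_floor (a point): Centre of the socket's flat bottom, 18 mm below the mouth; same axes. The key is fully home when its tip is here. Which way the socket's six flats face is not given and differs at every start: within about 8 degrees of them the key slips in, otherwise only its taper enters (about 3 mm) and the key must be turned a little and tried again.
- screw (a joint): Turn of the clamp screw in rad, growing clockwise as seen looking into the socket. It starts loose at 0 to 0.25 and meets its hard stop at 1.3. It drags with about 0.15 N m and stays where left. The reading does not tell which way the flats face. The key has play: it may turn up to about 0.3 rad before the screw follows; turned back beyond the play it loosens the screw.
- dishes_mid (a point): Centre of a loose stack of two clear culture dishes with white lids, 92 mm across, 31 mm high. Leave alone.
- oil_bottle_mid (a point): Centre of a small loose amber bottle, 44 mm across, 85 mm high. Leave alone.
- slide_box_mid (a point): Centre of a loose grey slide box, 85 x 170 x 34 mm. Leave alone.

How it is judged (in metres and radians):
On the way, in this order (a step that is already met when the one before it is completed fails the run):
1. the larger key is fully home in the screw's socket and the screw has not yet been turned (distance between key_tip and socket_floor below 0.004 m and angle between the z axis of key_tip and the z axis of socket_floor, either way round below 0.12 rad and value of joint screw below 0.4 rad), for 0.1 s.
2. the screw is turned to its stop with the key still fully home (distance between key_tip and socket_floor below 0.006 m and angle between the z axis of key_tip and the z axis of socket_floor, either way round below 0.12 rad and value of joint screw above 1.2 rad), for 0.1 s.
At the end, for the whole second after the job is handed in: The screw is still tight by its stop (over 1.1 rad), and the larger key hangs at rest in a hole of the stand: upright within 0.1 rad, its tip under 10 mm above the bench and its handle within 10 mm of the hole's axis (value of joint screw above 1.1 rad and angle between key_tip's own z axis and vertical below 0.1 rad and height (world z) of key_tip below 0.01 m and (horizontal distance between key_grip and hole_a below 0.01 m or horizontal distance between key_grip and hole_b below 0.01 m) and linear speed of key below 0.02 m/s); the robot touches nothing.
It fails at once if the screw is turned with the key only part of the way in (tip more than 8 mm short of the bottom) (velocity of joint screw above 0.3 rad/s and distance between key_tip and socket_floor above 0.008 m).
It fails at once if the other key or a loose thing on the bench is moved by more than 20 mm (distance of any of small_key_grip, dishes_mid, oil_bottle_mid, slide_box_mid from where it was at the start of the episode above 0.02 m).
It also fails if it takes over 64 s, if anything falls off the work surface, if the arm or the gripper's body presses on something with over 40 N, if the wrist force passes 120 N, or if a joint passes its speed limit or range.

ROBOT

A 6-joint arm with a two-finger parallel gripper is mounted at the origin on the work surface. World frame = base frame: x ahead of the robot, y to its left, z up, the work surface at z = 0. Lengths are in mm, angles in rad, forces in N, time in s.
With the tool pointing down it reaches from about 400 to 825 mm from the base axis. Payload 7 kg.
Tool frame: the origin (TCP) lies at the very end of the fingers, on their centre line; the grasp point (between the pads) lies 19 mm behind it (grip_depth is the distance from the TCP to the grasp point, in mm); x points along the fingers, z is the direction in which the jaws open and shut, and the axes are right-handed (so a half turn about x gives the same grasp; the last joint's range is limited). The gripper opens to 88 mm and grips with 3 to 60 N. Pads are 19 mm wide; open, the fingers measure 130 mm over their backs; the gripper's body (78 mm by 193 mm) begins 47 mm behind the grasp point.
Start: joints at [1.597, 0.359, 0.012, 0, -1.224, -0.288], TCP at [174.713, 651.974, 226.561] pointing down, gripper open.
Joint ranges: [-3.07, 3.07], [-1.43, 2.12], [-1.02, 1.25], [-3.03, 1.67], [-3.05, -0], [-3.03, 3.03]. Speed limits (rad/s): [2.39, 2.39, 3.01, 3.14, 3.14, 3.14].

INTERFACE

Orientations are given as a unit quaternion [w, x, y, z].
In Python, from bench import * gives the robot as it stands.
- The arm moves only by the tool arm_command, never from a script. Its argument "targets" is a list that holds one entry, the list of rows, each a list of 7 numbers: the turn, a rotation vector about the tool's x, y, z in degrees, then the shift along the tool's x, y, z in cm, then the opening, from -1 (shut) to 1 (fully open). A call has 1 to 10 rows; each row shifts and turns the commanded pose from where the row before left it, along the tool's axes as they then stand; what a row does not reach is not made up. A row lasts 1/8 s, in which the tool goes at most 62.5 mm and 10.7 degrees, less where a joint would pass 70% of its speed; a pose out of reach is approached as far as the arm can. A call with a gripper value outside its range is refused whole. The fingers move at their own pace and stop on an object; "grip_force" is the grip in N (left out, the last holds). Time passes only in rows, so rows that do not move let the fingers close. It gives the time, the measured TCP pose, the force and the opening at its end, in the units of the state.
- read_state(): the state, without advancing time (a new reading comes with each control period).
- get_image(name): name is "side" or "top" or "wrist"; returns the picture (480x640x3 uint8, red, green, blue); there is no depth.
- get_calibration(name): a dict with "intrinsics" (3x3 intrinsics, pixels), "R" (3x3) and "t" (3): a world point X has camera coordinates R X + t; the wrist camera has in their place "T_tool_cam" (4x4, takes a point from camera to tool coordinates, whose origin is the TCP and whose axes are the tool frame's). Camera axes: x right, y down, z forward; pixel columns grow to the right and rows downward; lengths in mm; the calibration is good to about 2 mm. A picture is of the moment at which its call begins: read the wrist's pose just before it. get_calibration takes no time and is no camera call.
- close_job(): hands the job in, once; it reports no verdict.
The state is a dict: "time_s": time; "qpos": joint angles; "qd": joint speeds; "effort": joint torques, N m; "position": TCP position; "tool_rot": TCP orientation; "wrist_force": force on the tool from outside, world axes, zero at the start; "wrist_torque": the same for the moment, N m; "opening": finger opening in mm.
Only numpy, scipy, OpenCV 4.12 (cv2) and the standard library are available. Lean on these libraries where they do the work, as an engineer would, in place of code of your own. Each camera call takes 0.05 s, during which the arm holds its last target. There are 200 camera calls.

## Working session

There is one attempt and no reset: what is moved stays moved. The work goes in short steps, Python scripts to look and compute and a tool call to move; the robot and the scene stay as the last step left them, time stands still between calls to the robot, and variables do not carry over. Pictures are saved under pics/ and viewed, about 8 in all and at most 12, crops included, and the job is handed in when it is done.

Besides the shell and the picture viewer there is one more tool, called as name([rows], argument=value, ...), one row to a line, values as JSON. arm_command: Moves the arm, as the interface text tells. Its arguments: {"type":"object","properties":{"targets":{"type":"array","items":{"type":"array","items":{"type":"array","items":{"type":"number"}}}},"grip_force":{"type":"number"}},"required":["targets"]}

```bash
ls; mkdir -p pics
python3 - <<'E'
from bench import *
import cv2
for n in ("side","top"):
    cv2.imwrite(f"pics/{n}0.png",get_image(n)[:,:,::-1])
    c=get_calibration(n);print(n,c)
print(get_calibration("wrist"));print(read_state())
E
```

```text
pics
side {'intrinsics': array([[591.22558514,   0.        , 317.54220486],
       [  0.        , 591.22558514, 231.11285632],
       [  0.        ,   0.        ,   1.        ]]), 'R': array([[ 0.98864297, -0.14981209,  0.01189186],
       [-0.09076421, -0.65829033, -0.74727217],
       [ 0.11977871,  0.73770602, -0.66441168]]), 't': array([-601.7767963 ,   77.84944452, 1254.23236107])}
top {'intrinsics': array([[466.48565343,   0.        , 317.3467016 ],
       [  0.        , 466.48565343, 247.40802066],
       [  0.        ,   0.        ,   1.        ]]), 'R': array([[-0.006079  , -0.99996918, -0.00496795],
       [-0.993646  ,  0.00659877, -0.11235694],
       [ 0.11238626,  0.00425336, -0.99365549]]), 't': array([ -32.34824632,  597.95064438, 1133.15077245])}
{'intrinsics': array([[349.18741984,   0.        , 316.85290043],
       [  0.        , 349.18741984, 240.16735673],
       [  0.        ,   0.        ,   1.        ]]), 'T_tool_cam': array([[ 8.87795589e-04, -2.63730456e-01,  9.64596008e-01,
        -1.57436565e+02],
       [ 9.89527633e-04, -9.64595684e-01, -2.63731278e-01
[... 186 characters left out ...]
00000e+00]])}
{'time_s': 0.1, 'qpos': array([ 1.59709160e+00,  3.59299830e-01,  1.11786033e-02, -3.27359824e-04,
       -1.22411666e+00, -2.88092837e-01]), 'qd': array([ 1.53420051e-04, -5.82265455e-04,  2.27845354e-03,  2.03191972e-03,
        3.52153703e-05,  1.07370033e-03]), 'effort': array([-2.13966872e-03, -5.84154689e+01,  2.93755049e+01,  7.01559439e+00,
        1.01231327e-02, -5.73057036e-05]), 'position': array([174.6125953 , 651.57481726, 225.73521582]), 'tool_rot': array([-0.43077688, -0.56062139, -0.43008006,  0.56139654]), 'wrist_force': array([-0.04726994, -0.78005366, -0.35144569]), 'wrist_torque': array([ 0.0487076 , -0.01137275,  0.03781042]), 'opening': 87.84348965461547}
```

View pics/side0.png

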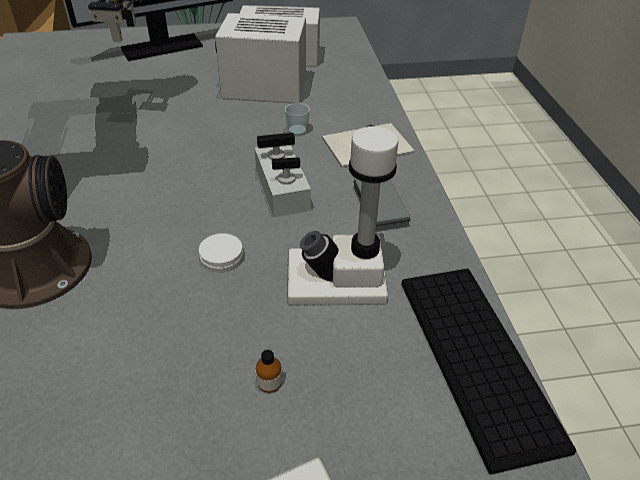

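View pics/top0.png

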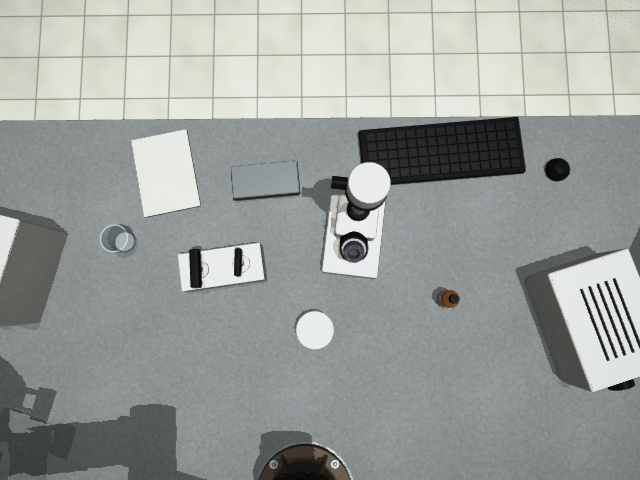

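```bash
cat > h.py <<'E'
import numpy as np, cv2
from scipy.spatial.transform import Rotation as Rn
from bench import *
def tool(s=None):
    s=s or read_state(); q=s["tool_rot"]
    return np.array(s["position"]),Rn.from_quat([q[1],q[2],q[3],q[0]]).as_matrix()
def cam(n,pose=None):
    c=get_calibration(n);K=c["intrinsics"]
    if n!="wrist": return K,c["R"],c["t"]
    p,R=pose; T=c["T_tool_cam"]; Rw=R@T[:3,:3]; o=p+R@T[:3,3]
    return K,Rw.T,-Rw.T@o
def ray(C,uv):
    K,R,t=C; d=R.T@np.linalg.solve(K,[uv[0],uv[1],1.]); return -R.T@t,d/np.linalg.norm(d)
def onz(C,uv,z):
    o,d=ray(C,uv); return o+d*(z-o[2])/d[2]
def proj(C,X):
    K,R,t=C; x=K@(R@np.asarray(X,float)+t); return x[:2]/x[2]
def tri(rays):
    A=np.zeros((3,3));b=np.zeros(3)
    for o,d in rays: P=np.eye(3)-np.outer(d,d);A+=P;b+=P@o
    X=np.linalg.solve(A,b); return X,[np.linalg.norm((np.eye(3)-np.outer(d,d))@(X-o)) for o,d in rays]
def delta(p1,R1,p0=None,R0=None):
    if p0 is None: p0,R0=tool()
    return "turn deg",np.round(np.degrees(Rn.from_matrix(R0.T@R1).as_rotvec()),2),"shift cm(start axes)",np.round(R0.T@(p1-p0)/10,2),"world mm",np.round(p1-p0,1)
E
python3 - <<'E'
from h import *
np.set_printoptions(precision=3,suppress=True)
p,R=tool();print(p,"\n",R)
im=cv2.imread("pics/top0.png");C=cam("top")
hsv=cv2.cvtColor(im,cv2.COLOR_BGR2HSV);g=hsv[:,:,2]
m=((g<50)).astype(np.uint8)
n,l,st,ce=cv2.connectedComponentsWithStats(m)
for i in range(1,n):
    x,y,w,h,a=st[i]
    if a>80 and 150<x<460 and 200<y<320:
        r=cv2.minAreaRect(np.argwhere(l==i)[:,::-1].astype(np.float32)); print("dark",ce[i],r,onz(C,r[0],124))
m=((hsv[:,:,1]<30)&(g>190)).astype(np.uint8)
n,l,st,ce=cv2.connectedComponentsWithStats(m)
for i in range(1,n):
    x,y,w,h,a=st[i]
    if a>300 and 150<x<460 and 150<y<360:
        pts=np.argwhere(l==i)[:,::-1].astype(np.float32);r=cv2.minAreaRect(pts);print("white",ce[i],a,r)
        if x<270: print(np.array([onz(C,q,66) for q in cv2.boxPoints(r)]))
print(onz(C,(353,247),115), onz(C,(314,330),31),onz(C,(450,299),80))
S=cam("side");print("side soc",tri([ray(C,(353,245)),ray(S,(312,240))]))
E
```

```text
[174.613 651.575 225.735] 
 [[-0.     0.966 -0.259]
 [-0.001 -0.259 -0.966]
 [-1.     0.     0.001]]
dark [351.699 238.694] ((351.70001220703125, 242.40005493164062), (21.0190372467041, 29.516096115112305), 63.43495178222656) [ 598.616 -115.9    124.   ]
dark [195.127 267.535] ((195.36082458496094, 267.9381408691406), (38.23324966430664, 11.261099815368652), 87.39744567871094) [541.898 244.045 124.   ]
dark [237.549 261.651] ((237.76242065429688, 261.5138244628906), (6.832648277282715, 27.015239715576172), 3.012787342071533) [556.072 146.728 124.   ]
white [369.066 182.313] 1317 ((369.0, 182.5), (39.0, 40.0), 90.0)
white [353.723 242.678] 2473 ((353.5441589355469, 236.52908325195312), (54.968990325927734, 76.10545349121094), 6.788974285125732)
white [230.881 265.584] 1926 ((230.50997924804688, 265.07000732421875), (36.76955032348633, 62.64966583251953), 81.8698959350586)
[[586.49  256.714  66.   ]
 [607.193 105.951  66.   ]
 [518.555  92.68   66.   ]
 [498.164 242.135  66.   ]]
white [184.327 271.237] 367 ((184.7933349609375, 271.6120300292969), (36.758262634277344, 11.473199844360352), 82.09283447265625)
[[579.734 306.005  66.   ]
 [583.41  278.438  66.   ]
 [495.111 264.017  66.   ]
 [491.492 291.345  66.   ]]
white [314.522 329.825] 1111 ((314.8108215332031, 329.8648681640625), (37.154170989990234, 36.82537078857422), 80.53767395019531)
[ 588.932 -119.396  115.   ] [393.806 -26.672  31.   ] [ 467.447 -349.74    80.   ]
side soc (array([ 585.846, -119.031,  116.128]), [np.float64(7.588547092034147), np.float64(7.588547092034286)])
```

arm_command([
  [[-9,0,0,-0.4,3.4,4.2,1],[-9,0,0,-0.4,3.4,4.2,1],[0,0,0,-0.4,3.4,4.2,1],[0,0,0,-0.4,3.4,4.2,1],[0,0,0,-0.4,3.4,4.2,1],[0,0,0,-0.4,3.4,4.2,1],[0,0,0,-0.4,3.4,4.2,1],[0,0,0,-0.3,3.4,4.2,1],[0,0,0,-0.3,3.4,4.2,1],[0,0,0,0,3.4,4.2,1]],
])

```text
time_s: 1.35
position: [516.3, 234.5, 260.7]
tool_rot: [0.513, 0.487, 0.513, -0.487]
wrist_force: [0.5, 0.7, 0.2]
opening: 87.7
```

Run:
```python
from h import *
np.set_printoptions(precision=3,suppress=True)
s=read_state();print(s["time_s"],s["qpos"],s["wrist_force"])
P=tool();print(P[0],"\n",P[1])
im=get_image("wrist")[:,:,::-1];cv2.imwrite("pics/w1.png",im)
np.savez("w1.npz",p=P[0],R=P[1])
```

```text
1.35 [ 0.771  0.161 -0.178 -0.    -1.232  0.852] [0.47  0.687 0.172]
[516.27  234.544 260.715] 
 [[ 0.     0.999  0.052]
 [ 0.     0.052 -0.999]
 [-1.     0.    -0.   ]]
```

View pics/w1.png

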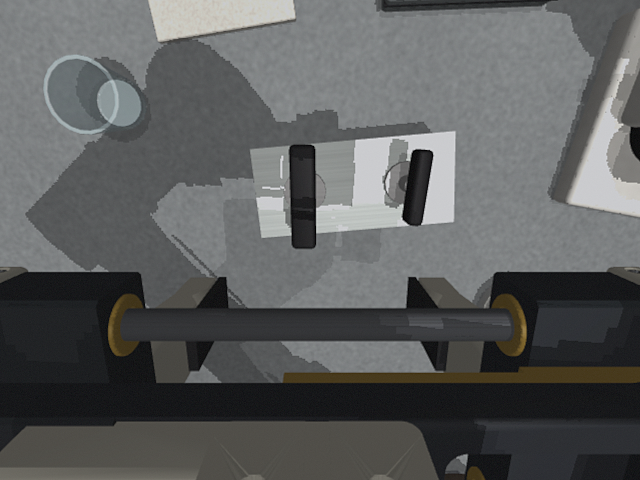

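Run:
```python
from h import *
np.set_printoptions(precision=2,suppress=True)
z=np.load("w1.npz");C=cam("wrist",(z["p"],z["R"]))
im=cv2.imread("pics/w1.png");g=im.max(2)
m=(g<60).astype(np.uint8);m[255:]=0
n,l,st,ce=cv2.connectedComponentsWithStats(m)
for i in range(1,n):
    x,y,w,h,a=st[i]
    if a>600 and x>250 and x<450:
        r=cv2.minAreaRect(np.argwhere(l==i)[:,::-1].astype(np.float32)); print(ce[i],st[i],r)
        B=np.array([onz(C,q,124) for q in cv2.boxPoints(r)]);print(B, onz(C,r[0],124))
        d=B[1]-B[0];e=B[2]-B[1];print(np.linalg.norm(d),np.linalg.norm(e),np.degrees(np.arctan2(d[1],d[0])),np.degrees(np.arctan2(e[1],e[0])))
print(C[1].T@-C[2])
# stand top corners (visually): 
print(np.array([onz(C,q,66) for q in ((250,149),(456,131),(454,222),(262,238))]))
```

```text
[456.45   3.97] [ 382    0  175   11 1303] ((469.0, 5.0), (10.0, 174.0), 90.0)
[[691.23 196.04 124.  ]
 [698.04  68.36 124.  ]
 [691.65  66.86 124.  ]
 [684.8  195.38 124.  ]] [691.44 131.65 124.  ]
127.85835134004292 6.560605815378113 -86.94887459254095 -166.71616956789472
[302.62 195.91] [ 289  145   27  104 2557] ((302.9017333984375, 196.46107482910156), (103.48785400390625, 25.434633255004883), 88.40885925292969)
[[584.68 261.17 124.  ]
 [586.34 240.56 124.  ]
 [498.95 233.53 124.  ]
 [497.1  255.81 124.  ]] [543.48 247.88 124.  ]
20.67604890920886 87.67444086746669 -85.40014344599759 -175.40010765981953
[416.89 186.24] [ 402  150   31   76 1547] ((416.3243408203125, 186.55404663085938), (21.536264419555664, 76.28112030029297), 9.462323188781738)
[[525.56 163.91 124.  ]
 [588.42 160.96 124.  ]
 [586.57 143.31 124.  ]
 [523.43 145.24 124.  ]] [556.89 153.33 124.  ]
62.9302399365287 17.7518983431048 -2.686097427782267 -95.98233621157982
[586.1  238.16 418.17]
[[578.7  303.36  66.  ]
 [606.1  105.3   66.  ]
 [517.06  93.18  66.  ]
 [489.37 290.57  66.  ]]
```

arm_command([
  [[-1,0,0,0,2.7,-1.2,1],[0,0,0,5,0,0,1],[0,0,0,5,0,0,1],[0,0,0,4,0,0,1],[0,0,0,2.9,0,0,1],[0,0,0,0,0,0,1],[0,0,0,0,0,0,-1],[0,0,0,0,0,0,-1],[0,0,0,0,0,0,-1],[0,0,0,0,0,0,-1]],
], grip_force=50)

```text
time_s: 2.65
position: [541.8, 249.6, 92.2]
tool_rot: [0.517, 0.483, 0.517, -0.482]
wrist_force: [0.7, 0.3, 0.1]
opening: 53.0
```

Run:
```python
from h import *
np.set_printoptions(precision=3,suppress=True)
s=read_state();print(s["time_s"],s["qpos"],s["wrist_force"],s["wrist_torque"],s["opening"])
P=tool();print(P[0],"\n",P[1])
```

```text
2.65 [ 0.759  0.349 -0.337  0.    -0.883  0.882] [0.72  0.346 0.115] [-0.068  0.021 -0.032] 53.03256411440404
[541.812 249.563  92.191] 
 [[ 0.001  0.998  0.07 ]
 [ 0.001  0.07  -0.998]
 [-1.     0.001 -0.001]]
```

arm_command([
  [[0,0,0,0,0,0,-1],[0,0,0,0,0,0,-1],[0,0,0,0,0,0,-1],[0,0,0,0,0,0,-1],[0,0,0,0,0,0,-1],[0,0,0,0,0,0,-1]],
])

```text
time_s: 3.4
position: [541.6, 249.1, 91.5]
tool_rot: [0.517, 0.482, 0.517, -0.482]
wrist_force: [0.0, -1.6, 0.8]
opening: 21.6
```

Run:
```python
from h import *
np.set_printoptions(precision=3,suppress=True)
s=read_state();print(s["time_s"],s["wrist_force"],s["wrist_torque"],s["opening"])
P=tool();print(P[0],"\n",P[1])
```

```text
3.4 [ 0.013 -1.611  0.783] [-0.757 -0.201  0.078] 21.56356916038763
[541.622 249.141  91.505] 
 [[-0.     0.998  0.07 ]
 [-0.     0.07  -0.998]
 [-1.    -0.     0.   ]]
```

```bash
cat >> h.py <<'E'
def axis(az=174.,lean=32.):
    a,l=np.radians([az,lean]); return np.array([np.sin(l)*np.cos(a),np.sin(l)*np.sin(a),np.cos(l)])
def Rtool(zs,psi):
    """tool x = -zs; tool y = horizontal-forward perp direction, turned by psi deg (ccw seen from above)"""
    x=-zs; f=np.array([zs[2],0,-zs[0]]); f=np.array([1.,0,0]) if False else f
    y=f-x*(f@x); y/=np.linalg.norm(y); z=np.cross(x,y)
    return np.stack([x,y,z],1)@Rn.from_euler("x",-psi,degrees=True).as_matrix()
E
python3 - <<'E'
from h import *
zs=axis();R=Rtool(zs,0);print(R)
T=get_calibration("wrist")["T_tool_cam"]
M=np.array([588,-119,115.])
p=M+245*zs-R@T[:3,3]; print(p, "tip",p+R[:,0]*86)
p0,R0=tool(); p0=p0+[0,0,170]
print(delta(p,R,p0,R0)); print("in new axes",R.T@(p-p0)/10)
E
```

```text
[[ 5.27016311e-01  8.49352103e-01 -2.92371889e-02]
 [-5.53916463e-02 -1.15311575e-18 -9.98464704e-01]
 [-8.48048096e-01  5.27826681e-01  4.70470113e-02]]
[ 482.43516587 -114.15533247  152.33346953] tip [ 527.75856862 -118.91901406   79.40133326]
('turn deg', array([ 4.78, -4.18, 31.74]), 'shift cm(start axes)', array([10.93, -8.43, 35.83]), 'world mm', array([ -59.2, -363.3, -109.2]))
in new axes [  8.15133994 -10.78938827  35.93323608]
```

arm_command([
  [[0,0,0,-2,0,0,-1],[0,0,0,-5,0,0,-1],[0,0,0,-5,0,0,-1],[0,0,0,-5,0,0,-1],[0,0,0,0,0,0,-1]],
])

```text
time_s: 4.03
position: [543.2, 250.7, 265.8]
tool_rot: [0.518, 0.485, 0.517, -0.479]
wrist_force: [0.4, 0.3, -4.6]
opening: 21.7
```

arm_command([
  [[0,0,0,0,-1.4,6,-1],[0,0,0,0,-1.4,6,-1],[0,0,0,0,-1.4,6,-1],[0,0,0,0,-1.4,6,-1],[0,0,0,0,-1.4,6,-1],[0,0,0,0,-1.4,6,-1],[1.2,-1.05,7.95,0,0,0,-1],[1.2,-1.05,7.95,0,0,0,-1],[1.2,-1.05,7.95,0,0,0,-1],[1.2,-1.05,7.95,0,0,0,-1]],
])

```text
time_s: 5.28
position: [482.0, -114.9, 260.4]
tool_rot: [0.627, 0.61, 0.325, -0.359]
wrist_force: [1.1, -3.8, -1.6]
opening: 21.8
```

Run:
```python
from h import *
np.set_printoptions(precision=3,suppress=True)
s=read_state();print(s["time_s"],s["qpos"],s["wrist_force"],s["opening"])
zs=axis();R=Rtool(zs,0);T=get_calibration("wrist")["T_tool_cam"]
M=np.array([588,-119,115.])
p=M+270*zs-R@T[:3,3]; print(p,tool()[0])
print(delta(p,R))
```

```text
5.275 [ 0.297 -0.321 -0.912  0.449 -0.496  0.913] [ 1.142 -3.752 -1.557] 21.790122441702422
[ 469.825 -112.718  172.957] [ 482.043 -114.858  260.407]
('turn deg', array([-0.09, -0.1 , -0.21]), 'shift cm(start axes)', array([ 6.74, -5.68, -0.57]), 'world mm', array([-12.2,   2.1, -87.5]))
```

arm_command([
  [[0,0,0,2.2,-1.9,-0.2,-1],[0,0,0,2.2,-1.9,-0.2,-1],[0,0,0,2.2,-1.9,-0.2,-1],[0,0,0,0,0,0,-1]],
])

```text
time_s: 5.78
position: [476.7, -123.7, 191.3]
tool_rot: [0.618, 0.608, 0.342, -0.363]
wrist_force: [0.7, 0.5, -3.6]
opening: 21.9
```

Run:
```python
from h import *
np.set_printoptions(precision=3,suppress=True)
s=read_state();P=tool(s);print(s["time_s"],s["qpos"],s["wrist_force"],s["opening"],P[0])
im=get_image("wrist")[:,:,::-1];cv2.imwrite("pics/w2.png",im)
np.savez("w2.npz",p=P[0],R=P[1])
print(proj(cam("wrist",P),[588,-119,115]))
```

```text
5.775 [ 0.212 -0.222 -1.017  0.491 -0.298  0.911] [ 0.706  0.536 -3.57 ] 21.903036582770813 [ 476.741 -123.75   191.309]
[305.641 160.706]
```

View pics/w2.png

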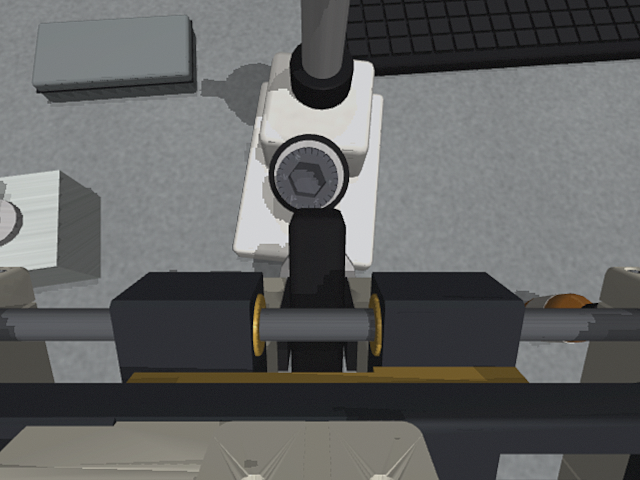

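Run:
```python
import cv2
im=cv2.imread("pics/w2.png")[125:235,250:370]
cv2.imwrite("pics/w2c.png",cv2.resize(cv2.convertScaleAbs(im,alpha=1.6),None,fx=6,fy=5.4 and 6,interpolation=cv2.INTER_CUBIC)[:600])
```

```text
(no output)
```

View pics/w2c.png

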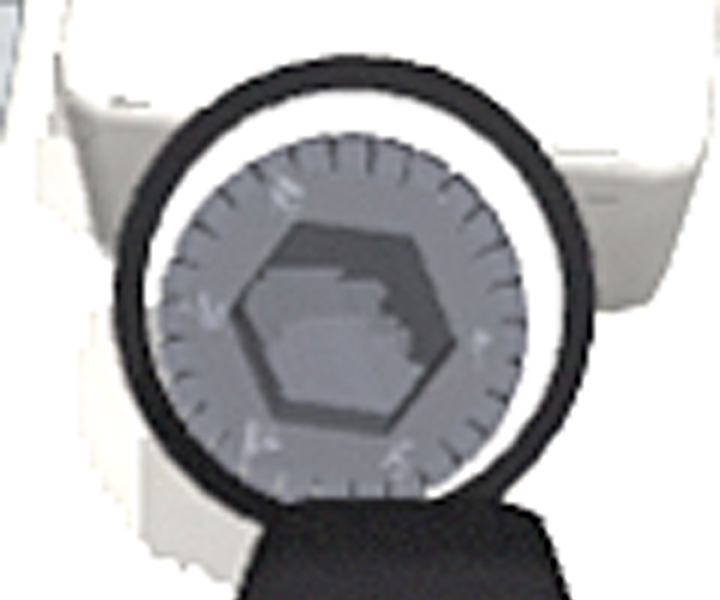

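Run:
```python
from h import *
np.set_printoptions(precision=2,suppress=True)
z=np.load("w2.npz");p,R=z["p"],z["R"];C=cam("wrist",(p,R))
V=np.array([(300,222),(410,238),(455,340),(390,432),(275,415),(232,312)])/6+[250,125]-.4
c=V.mean(0);M=onz(C,c,115);print("M",M,"campos",-C[1].T@C[2])
for az,lean in((174,32),(170,32),(178,32),(174,30)):
    zs=axis(az,lean);Rt=Rtool(zs,0);out=[]
    for v in V:
        o,d=ray(C,v);X=o+d*((M-o)@zs)/(d@zs);w=Rt.T@(X-M);out.append((np.hypot(w[1],w[2]),np.degrees(np.arctan2(w[2],w[1]))))
    out=np.array(out);print(az,lean,out.T, "mean phase",np.degrees(np.angle(np.exp(6j*np.radians(out[:,1])).mean()))/6, "ring",proj(C,M-23*zs))
# ring ellipse by mask
im=cv2.imread("pics/w2.png").max(2);m=(im<50).astype(np.uint8);m[205:]=0;m[:125]=0;m[:,:262]=0;m[:,362:]=0
n,l,st,ce=cv2.connectedComponentsWithStats(m)
i=1+np.argmax(st[1:,4]);pts=np.argwhere(l==i)[:,::-1]
hull=cv2.convexHull(pts.astype(np.int32))[:,0];hull=hull[hull[:,1]<200];print(st[i],cv2.fitEllipse(hull.astype(np.float32)))
# foot direction from top image: rect; side check
S=cam("side");T=cam("top");print("side",proj(S,M),"top",proj(T,M))
# foot front corners in wrist image (plate top ~25?)
for h in (0,15,30): print(h,onz(C,(234,246),h),onz(C,(262,84),h),onz(C,(371,264),h),onz(C,(383,96),h))
```

```text
M [ 572.45 -119.8   115.  ] campos [ 457.52 -118.82  363.05]
174 32 [[  14.2    14.04   14.41   14.86   14.6    14.45]
 [ -22.39   37.41   96.79  156.57 -141.64  -82.73]] mean phase -22.6645187456114 ring [308.27 175.6 ]
170 32 [[  14.2    14.06   14.41   14.82   14.65   14.5 ]
 [ -22.48   37.41   96.53  156.47 -141.64  -82.99]] mean phase -22.78284904632362 ring [309.29 175.73]
178 32 [[  14.22   14.02   14.43   14.9    14.54   14.41]
 [ -22.32   37.47   97.05  156.64 -141.58  -82.47]] mean phase -22.534803716254725 ring [307.25 175.54]
174 30 [[  14.19   14.01   14.41   14.8    14.53   14.45]
 [ -22.43   37.56   96.89  156.52 -141.49  -82.63]] mean phase -22.596928924025974 ring [308.2  176.57]
[269 134  80  71 903] ((308.5464782714844, 174.3602294921875), (79.5789794921875, 80.7341537475586), 171.73582458496094)
side [309.11 240.72] top [353.28 254.06]
0 [548.76 -41.85   0.  ] [751.5  -67.06  -0.  ] [ 527.38 -187.23    0.  ] [ 734.83 -214.03    0.  ]
15 [544.99 -45.03  15.  ] [739.36 -69.19  15.  ] [ 524.5  -184.41   15.  ] [ 723.37 -210.1    15.  ]
30 [541.22 -48.21  30.  ] [727.21 -71.33  30.  ] [ 521.61 -181.58   30.  ] [ 711.91 -206.16   30.  ]
```

Run:
```python
import cv2,numpy as np
a=cv2.imread("pics/side0.png")[220:290,285:350];b=cv2.imread("pics/top0.png")[215:285,320:385]
f=lambda i:cv2.resize(cv2.convertScaleAbs(i,alpha=1.8),(390,420),interpolation=cv2.INTER_CUBIC)
cv2.imwrite("pics/c3.png",np.hstack([f(a),f(b)]))
```

```text
(no output)
```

View pics/c3.png

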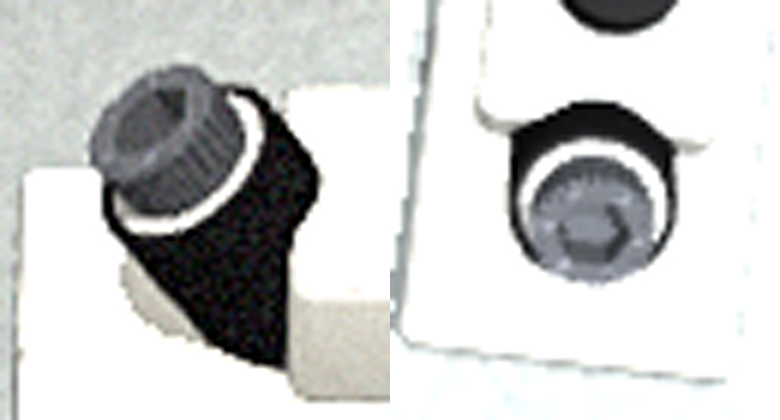

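Run:
```python
from h import *
np.set_printoptions(precision=2,suppress=True)
S=cam("side");T=cam("top")
z=np.load("w2.npz");p,R=z["p"],z["R"];C=cam("wrist",(p,R))
M,e=tri([ray(S,(310.3,240)),ray(T,(354,253)),ray(C,(307,179))]);print(M,e)
M,e=tri([ray(S,(310.3,240)),ray(T,(354,253))]);print(M,e)
# bar end in the picture
for q in((-32,45,-11),(-32,45,11),(-32,45,0),(-6,45,0),(26,21,0)): print(q,proj(C,p+R@np.array(q,float)))
im=cv2.imread("pics/w2.png").max(2);print("col317",im[195:265,317])
M=np.array([573,-120.3,115.]);zs=axis(172.8);Rt=Rtool(zs,-7.3);print(Rt)
pt=M+(85.5+25)*zs;print("target",pt);print(delta(pt,Rt));print("now",tool()[0],read_state()["qpos"])
```

```text
[ 573.94 -120.43  116.17] [np.float64(1.1285565424055024), np.float64(1.2968329549272155), np.float64(1.9091467136497005)]
[ 574.59 -121.29  118.  ] [np.float64(0.00945359507454358), np.float64(0.009453595074290845)]
(-32, 45, -11) [286.96 214.69]
(-32, 45, 11) [346.86 214.73]
(-32, 45, 0) [316.91 214.71]
(-6, 45, 0) [316.96 203.27]
(26, 21, 0) [316.97 237.45]
col317 [ 88  89  88 101 108  90  96 100  97  92  91  95  86  28  21  26  23  27
  24  29  21  26  25  27  31  33  35  34  35  33  37  34  32  33  36  32
  34  35  35  35  36  35  35  34  35  35  33  35  35  33  33  32  34  35
  36  35  36  33  31  36  32  33  36  35  33  30  34  35  32  34]
[[ 0.53  0.84 -0.14]
 [-0.07 -0.13 -0.99]
 [-0.85  0.53 -0.01]]
target [ 514.91 -112.96  208.71]
('turn deg', array([ 7.24, -1.81,  1.66]), 'shift cm(start axes)', array([ 0.43,  4.12, -1.09]), 'world mm', array([38. , 10.6, 16.7]))
now [ 476.89 -123.58  191.97] [ 0.21 -0.22 -1.02  0.49 -0.3   0.91]
```

arm_command([
  [[0,0,0,-2,0.5,0,-1],[0,0,0,0,2.5,-0.5,-1],[0,0,0,0,1.1,-0.6,-1],[7.2,-1.8,1.7,0,0,0,-1],[0,0,0,1.5,0,0,-1],[0,0,0,0,0,0,-1],[0,0,0,0,0,0,-1]],
])

```text
time_s: 6.7
position: [510.6, -113.3, 218.1]
tool_rot: [0.592, 0.642, 0.302, -0.382]
wrist_force: [-0.1, -0.2, -3.1]
opening: 21.8
```

Run:
```python
from h import *
np.set_printoptions(precision=2,suppress=True)
s=read_state();P=tool(s);print(s["time_s"],s["qpos"],s["wrist_force"],P[0])
M=np.array([573.5,-120.4,115.5]);zs=axis(172.8);Rt=Rtool(zs,-7.3);pt=M+(85.5+25)*zs
print(delta(pt,Rt,*P))
a=get_image("side")[:,:,::-1];b=get_image("wrist")[:,:,::-1];cv2.imwrite("pics/s4.png",a);cv2.imwrite("pics/w4.png",b)
a=a[160:300,250:400];cv2.imwrite("pics/c4.png",np.hstack([cv2.resize(a,(400,373)),b[80:360:1,120:520][:373] if False else cv2.resize(b[60:340,170:470],(400,373))]))
S=cam("side");tip=P[0]+85.5*P[1][:,0];print("pred tip side",proj(S,tip),"collar",proj(S,P[0]+25.5*P[1][:,0]),"M",proj(S,M))
```

```text
6.7 [ 0.22 -0.2  -0.99  0.63 -0.31  0.66] [-0.13 -0.2  -3.06] [ 510.63 -113.32  218.12]
('turn deg', array([ 0.63, -0.13, -0.02]), 'shift cm(start axes)', array([ 1.01, -0.07, -0.08]), 'world mm', array([ 4.8,  0.3, -8.9]))
pred tip side [300.41 229.45] collar [283.13 209.17] M [309.69 240.69]
```

View pics/c4.png

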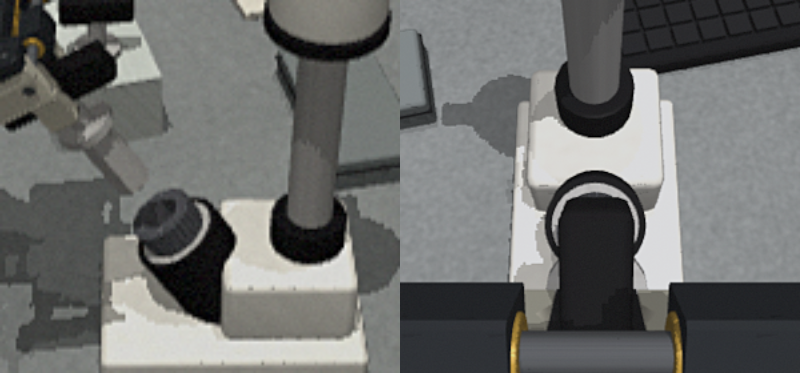

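arm_command([
  [[0.6,0,0,1,-0.07,-0.08,-1],[0,0,0,1.2,0,0,-1],[0,0,0,0.8,0,0,-1],[0,0,0,0.4,0,0,-1],[0,0,0,0.3,0,0,-1],[0,0,0,0.3,0,0,-1],[0,0,0,0,0,0,-1]],
])

```text
time_s: 7.68
position: [534.2, -117.6, 191.2]
tool_rot: [0.586, 0.645, 0.305, -0.384]
wrist_force: [-0.7, 0.6, -1.4]
opening: 21.5
```

```bash
cat > chk.py <<'E'
from h import *
np.set_printoptions(precision=2,suppress=True)
s=read_state();P=tool(s);print(s["time_s"],s["qpos"],s["opening"])
M=np.array([573.5,-120.4,115.5]);zs=axis(172.8);Rt=Rtool(zs,-7.3);pt=M+(85.5-18)*zs
print("force tool",P[1].T@s["wrist_force"],"torque tool",P[1].T@s["wrist_torque"])
print("err to home",delta(pt,Rt,*P),"in socket frame mm",Rt.T@(P[0]-pt))
E
python3 chk.py
```

```text
7.675 [ 0.13 -0.11 -1.02  0.76 -0.18  0.58] 21.50701984380709
force tool [ 0.78 -1.43 -0.45] torque tool [ 0.    0.11 -2.67]
err to home ('turn deg', array([ 0.03, -0.5 ,  0.61]), 'shift cm(start axes)', array([ 1.77, -0.66, -0.19]), 'world mm', array([  3.8,   1.7, -18.5])) in socket frame mm [-17.57   6.8    2.04]
```

```bash
cat > kin.py <<'E'
from h import *
from scipy.optimize import least_squares
D=[([1.597,.3593,.0112],(174.6,651.6,225.7),(-.43078,-.56062,-.43008,.5614)),
([.771,.161,-.178],(516.27,234.54,260.7),(.513,.487,.513,-.487)),
([.759,.349,-.337],(541.8,249.6,92.2),(.517,.483,.517,-.482)),
([.297,-.321,-.912],(482.0,-114.9,260.4),(.627,.61,.325,-.359)),
([.212,-.222,-1.017],(476.7,-123.7,191.3),(.618,.608,.342,-.363)),
([.22,-.2,-.99],(510.63,-113.32,218.12),(.592,.642,.302,-.382))]
def W(q,k):
    a1,h,l1,l2,e,d,L=k; f=q[1]-q[2]
    r=a1+l1*np.sin(q[1])+l2*np.cos(f)+e*np.sin(f); z=h+l1*np.cos(q[1])-l2*np.sin(f)+e*np.cos(f)
    c,s=np.cos(q[0]),np.sin(q[0]); return np.array([c*r+s*L,s*r-c*L,z])
def tx(o): return Rn.from_quat([o[1],o[2],o[3],o[0]]).as_matrix()[:,0]
def res(k): return np.concatenate([W(q,k)+k[5]*tx(o)-np.array(p) for q,p,o in D]+[(np.array(k)-k0)*.003])
k0=np.array([0,400,450,450,0,300,192.])
k=least_squares(res,k0).x
def ik(wc):
    f=lambda q:W(q,k)-wc
    s=least_squares(f,[.15,0,-.9]); return s.x,np.abs(s.fun).max()
if __name__=="__main__":
    np.set_printoptions(precision=3,suppress=True);print(k,np.abs(res(k)).max())
    M=np.array([573.5,-120.4,115.5])
    for az in (172.8,166):
      for lean in (32,30,28,26,24):
        zs=axis(az,lean);z0=axis(172.8)
        for off in (67.5,110):
            pt=M-18*z0+(off+18)*zs; print(az,lean,off,*ik(pt+k[5]*zs))
E
python3 kin.py
```

```text
[139.85  261.964 562.159 329.755 -19.972 428.843 174.224] 44.85436262335712
172.8 32 67.5 [ 0.294 -0.053 -1.045] 3.410605131648481e-13
172.8 32 110 [ 0.331 -0.218 -0.963] 1.1368683772161603e-13
172.8 30 67.5 [ 0.272 -0.048 -0.986] 5.684341886080802e-14
172.8 30 110 [ 0.303 -0.195 -0.909] 1.1368683772161603e-13
172.8 28 67.5 [ 0.252 -0.038 -0.931] 1.1368683772161603e-13
172.8 28 110 [ 0.278 -0.171 -0.856] 8.526512829121202e-13
172.8 26 67.5 [ 0.234 -0.025 -0.878] 2.2737367544323206e-13
172.8 26 110 [ 0.256 -0.146 -0.804] 3.410605131648481e-13
172.8 24 67.5 [ 0.218 -0.009 -0.826] 2.2737367544323206e-13
172.8 24 110 [ 0.235 -0.12  -0.753] 3.751665644813329e-12
166 32 67.5 [ 0.396 -0.056 -1.047] 5.684341886080802e-14
166 32 110 [ 0.45  -0.222 -0.965] 1.1368683772161603e-13
166 30 67.5 [ 0.364 -0.05  -0.988] 2.8421709430404007e-13
166 30 110 [ 0.409 -0.199 -0.911] 1.1368683772161603e-13
166 28 67.5 [ 0.335 -0.04  -0.933] 1.4210854715202004e-14
166 28 110 [ 0.373 -0.174 -0.858] 1.5347723092418164e-11
166 26 67.5 [ 0.308 -0.027 -0.879] 1.1368683772161603e-13
166 26 110 [ 0.339 -0.149 -0.806] 3.0127011996228248e-12
166 24 67.5 [ 0.283 -0.011 -0.827] 1.1368683772161603e-13
166 24 110 [ 0.309 -0.122 -0.754] 5.684341886080802e-14
```

```bash
cat > kin.py <<'E'
from h import *
from scipy.optimize import least_squares
D=[([1.597,.3593,.0112,0,-1.2241,-.288],(174.6,651.6,225.7),(-.43078,-.56062,-.43008,.5614)),
([.771,.161,-.178,0,-1.232,.852],(516.27,234.54,260.7),(.513,.487,.513,-.487)),
([.759,.349,-.337,0,-.883,.882],(541.8,249.6,92.2),(.517,.483,.517,-.482)),
([.297,-.321,-.912,.449,-.496,.913],(482.0,-114.9,260.4),(.627,.61,.325,-.359)),
([.212,-.222,-1.017,.491,-.298,.911],(476.7,-123.7,191.3),(.618,.608,.342,-.363)),
([.22,-.2,-.99,.63,-.31,.66],(510.63,-113.32,218.12),(.592,.642,.302,-.382))]
def r(a,t): return Rn.from_euler(a,t).as_matrix()
def fk(q,k,s4=1,s6=-1):
    a1,h,l1,l2,e,d,L,L4,e4,e6=k
    R=r("z",q[0]);p=np.array([0,0,h])+R@[a1,-L,0]
    R=R@r("y",q[1]);p=p+R@[0,0,l1]
    R=R@r("y",-q[2]);p=p+R@[l2,0,e]
    R=R@r("x",s4*q[3]);p=p+R@[0,-L4,e4]
    R=R@r("y",-q[4]);p=p+R@[d,0,e6]
    R=R@r("x",s6*q[5]); return p,R
k0=np.array([0,400,450,450,0,300,100.,90,0,0])
def quat(o): return Rn.from_quat([o[1],o[2],o[3],o[0]]).as_matrix()
def fit(s4):
    def res(k): return np.concatenate([fk(q,k,s4)[0]-np.array(p) for q,p,o in D]+[(np.array(k)-k0)*.003])
    s=least_squares(res,k0);return s.x,np.abs(s.fun).max()
if __name__=="__main__":
    np.set_printoptions(precision=3,suppress=True)
    for s4 in(1,-1):
        k,e=fit(s4);print(s4,k,e)
        for q,p,o in D: print(fk(q,k,s4)[1][:,0],quat(o)[:,0],fk(q,k,s4)[0]-p)
E
python3 kin.py
```

```text
1 [  68.306    5.94   434.785  443.093   22.342   65.556  532.57  -337.856
   13.619  -16.778] 32.50964740587068
[ 0.    -0.001 -1.   ] [-0.    -0.001 -1.   ] [  3.459 -13.617   4.388]
[-0. -0. -1.] [ 0.  0. -1.] [14.636  9.807 -4.584]
[ 0.001  0.001 -1.   ] [ 0.001  0.001 -1.   ] [ 2.821 -1.376  3.878]
[ 0.409  0.341 -0.846] [ 0.531 -0.054 -0.846] [-19.396  32.51   -0.308]
[ 0.445  0.237 -0.864] [ 0.503 -0.033 -0.864] [ 0.013 -3.245 -4.95 ]
[ 0.444  0.283 -0.85 ] [ 0.526 -0.065 -0.848] [ 10.174 -22.704   1.581]
-1 [  0.117 200.758 602.958 464.623  -3.096 379.492  -1.133 192.817   1.544
  -0.79 ] 0.6360944506396891
[ 0.    -0.001 -1.   ] [-0.    -0.001 -1.   ] [0.065 0.233 0.075]
[-0. -0. -1.] [ 0.  0. -1.] [-0.009 -0.197 -0.245]
[ 0.001  0.001 -1.   ] [ 0.001  0.001 -1.   ] [-0.157 -0.025  0.159]
[ 0.53  -0.054 -0.846] [ 0.531 -0.054 -0.846] [-0.159  0.297  0.331]
[ 0.503 -0.033 -0.864] [ 0.503 -0.033 -0.864] [-0.379  0.089  0.317]
[ 0.522 -0.067 -0.85 ] [ 0.526 -0.065 -0.848] [ 0.533 -0.272 -0.636]
```

```bash
cat >> kin.py <<'E'
lo=np.array([-3.07,-1.43,-1.02,-3.03,-3.05,-3.03]);hi=np.array([3.07,2.12,1.25,1.67,0,3.03])
K,_=fit(-1)
RC=fk(D[0][0],K)[1] if False else None
Cc=fk(D[2][0],K,-1)[1].T@quat(D[2][2])
def FK(q): p,R=fk(q,K,-1); return p,R@Cc
def ik5(p,x,n=60,seed=0):
    """solutions for q1..q5 (tool axis only)"""
    g=np.random.default_rng(seed);out=[]
    f=lambda q:np.concatenate([(FK(np.r_[q,0])[0]-p)/100,FK(np.r_[q,0])[1][:,0]-x])
    for _ in range(n):
        s=least_squares(f,g.uniform(lo[:5]-.3*(lo[:5]==-1.02),hi[:5]+1e-9),bounds=(lo[:5]-[0,0,.4,0,0],hi[:5]+[0,0,.2,0,.6]))
        if np.abs(s.fun).max()<1e-5 and not any(np.abs(s.x-o).max()<.02 for o in out): out.append(s.x)
    return out
E
python3 - <<'E'
from kin import *
np.set_printoptions(precision=3,suppress=True)
print(Cc)
for q,p,o in D[3:]: print(FK(q)[1]-quat(o))
M=np.array([573.5,-120.4,115.5]);zs=axis(172.8)
for off in (67.5,110,180):
    for q in ik5(M+off*zs,-zs): print(off,q)
E
```

```text
[[ 1.     0.    -0.   ]
 [ 0.    -1.     0.001]
 [-0.    -0.001 -1.   ]]
[[-0.001  0.001  0.   ]
 [-0.     0.     0.   ]
 [-0.    -0.001  0.   ]]
[[-0.     0.    -0.002]
 [-0.001 -0.001  0.   ]
 [-0.    -0.     0.   ]]
[[-0.003  0.002  0.   ]
 [-0.003  0.002 -0.   ]
 [-0.002 -0.003  0.004]]
110 [ 0.187 -0.179 -1.018  0.706 -0.254]
180 [ 0.332 -0.338 -0.912  0.477 -0.536]
```

```bash
cat > feas.py <<'E'
from kin import *
np.set_printoptions(precision=2,suppress=True)
M=np.array([573.5,-120.4,115.5]);zs=axis(172.8);Fl=M-18*zs
def pose(psi,al,lift=0,axis_=None):
    R=Rtool(zs,psi)@Rn.from_euler("z",al,degrees=True).as_matrix()
    return Fl+(105+lift)*zs+19*R[:,0],R
seeds=[np.array(s,float) for s in ([.2,-.2,-.9,.5,-.4,.7],[.2,0,-.5,0,-1,0.7],[.2,.2,-.3,-.5,-1,2],[0,.2,-.3,1.2,-1,-1],[.3,0,-.6,-1.5,-1,0],[0,.3,-.2,-2.5,-1,0.],[.2,0,-.5,.2,-1,-2.])]
def ik6(p,R,extra=()):
    best=None
    m=np.array([.02,.02,.03,.03,.05,.05])
    for s in list(extra)+seeds:
        f=lambda q:np.concatenate([(FK(q)[0]-p)/100,(FK(q)[1]-R).ravel()])
        o=least_squares(f,np.clip(s,lo+m+.01,hi-m-.01),bounds=(lo+m,hi-m))
        if np.abs(o.fun).max()<1e-3: return o.x
    return None
if __name__=="__main__":
    print("rows alpha, cols psi -180..150 step 30")
    for al in (-60,-45,-30,-15,0,15,30,45,60):
        print(al,"".join("X" if ik6(*pose(ps,al)) is not None else "." for ps in range(-180,180,20)))
E
time python3 feas.py
```

```text
rows alpha, cols psi -180..150 step 30
-60 XXXXXXXXXXXXXX....
-45 XXXXXXXXXXXXXX....
-30 XXXXXXXXXXXXX...XX
-15 ..XXXXXXXXXX......
0 ..................
15 XXX........X.XXXXX
30 XXXX...XXXXXXXXXXX
45 XXXXX....XXXXXXXXX
60 XXXXX....XXXXXXXXX
real	0m21.303s
user	0m19.195s
sys	0m0.096s
```

```bash
cat > plan.py <<'E'
from feas import *
T=cam("top");S=cam("side")
print("lamp top centre",tri([ray(T,(369,183)),ray(S,(374,140))]),"lamp bottom",tri([ray(S,(372,174)),ray(T,(367,190))]))
Lc=np.array([573.5,-120.4])+110*np.array([np.cos(np.radians(-7.2)),np.sin(np.radians(-7.2))]);print("col",Lc, [onz(T,(369,182.5),h) for h in (300,340,380)])
box=np.array([(x,y,z) for x in np.linspace(-66,-300,14) for y in (-39,0,39) for z in np.linspace(-97,97,9)]+[(x,95,z) for x in (-190,-170,-140,-120) for z in (-40,0,40)])
for al in (-15,-20,-25):
    prev=[]
    for lift,ps in [(60,-7),(30,-7),(0,-7),(0,-20),(0,-35),(0,-50),(0,-65),(0,-80),(0,-95),(0,-105),(60,-95)]:
        p,R=pose(ps,al,lift);q=ik6(p,R,prev)
        if q is None: print(al,lift,ps,"none");continue
        prev=[q];X=p+box@R.T;dd=np.linalg.norm(X[:,:2]-Lc,axis=1);hi_=X[:,2]>200
        i=np.argmin(np.where(hi_,dd,1e9));print(al,lift,ps,q,"min dist to column axis",dd[i].round(),X[i].round())
E
python3 plan.py
```

```text
lamp top centre (array([ 681.6 , -133.92,  346.99]), [np.float64(0.15764465616389442), np.float64(0.15764465616378504)]) lamp bottom (array([ 683.7 , -137.09,  278.05]), [np.float64(1.2830707988467884), np.float64(1.283070798846783)])
col [ 682.63 -134.19] [array([ 694.71, -139.11,  300.  ]), array([ 684.49, -134.72,  340.  ]), array([ 674.28, -130.33,  380.  ])]
-15 60 -7 [ 0.24 -0.09 -0.63  0.15 -0.76  1.1 ] min dist to column axis 127.0 [ 557. -120.  365.]
-15 30 -7 [ 0.23 -0.04 -0.65  0.15 -0.68  1.1 ] min dist to column axis 111.0 [ 573. -122.  339.]
-15 0 -7 [ 0.21  0.02 -0.66  0.16 -0.61  1.1 ] min dist to column axis 95.0 [ 588. -124.  314.]
-15 0 -20 [ 0.17  0.02 -0.61  0.05 -0.62  1.02] min dist to column axis 90.0 [ 595. -113.  317.]
-15 0 -35 [ 0.12  0.02 -0.58 -0.08 -0.63  0.92] min dist to column axis 93.0 [ 590. -145.  316.]
-15 0 -50 [ 0.07  0.02 -0.55 -0.19 -0.61  0.8 ] min dist to column axis 94.0 [600. -88. 274.]
-15 0 -65 [ 0.02  0.01 -0.54 -0.29 -0.59  0.67] min dist to column axis 83.0 [ 602. -116.  277.]
-15 0 -80 [-0.01  0.   -0.55 -0.39 -0.55  0.53] min dist 
[... 1771 characters left out ...]
 [ 615. -118.  304.]
-25 0 -35 [ 0.01  0.12 -0.38 -0.23 -0.89  1.12] min dist to column axis 76.0 [ 608. -152.  303.]
-25 0 -50 [-0.07  0.11 -0.36 -0.37 -0.88  1.04] min dist to column axis 85.0 [608. -93. 268.]
-25 0 -65 [-0.15  0.1  -0.36 -0.51 -0.86  0.96] min dist to column axis 75.0 [ 608. -122.  271.]
-25 0 -80 [-0.22  0.09 -0.37 -0.64 -0.83  0.87] min dist to column axis 82.0 [ 602. -150.  269.]
-25 0 -95 [-0.29  0.07 -0.4  -0.77 -0.78  0.79] min dist to column axis 98.0 [ 585. -140.  277.]
-25 0 -105 [-0.33  0.06 -0.43 -0.86 -0.75  0.73] min dist to column axis 104.0 [ 579. -121.  291.]
-25 60 -95 [-0.28 -0.04 -0.41 -0.7  -0.86  0.68] min dist to column axis 129.0 [ 553. -136.  328.]
```

arm_command([
  [[0,0,0,-2,0,0,-1],[0,0,0,-5,0,0,-1],[0,0,0,-3,0,0,-1],[0,0,0,0,0,0,-1]],
])

```text
time_s: 8.18
position: [482.9, -111.0, 279.4]
tool_rot: [0.586, 0.646, 0.305, -0.382]
wrist_force: [-0.0, 0.1, -3.8]
opening: 22.1
```

```bash
cat > goto.py <<'E'
from h import *
np.set_printoptions(precision=3,suppress=True)
def yawR(psi):
    a=np.radians(psi);x=np.array([0,0,-1.]);y=np.array([np.cos(a),np.sin(a),0]);return np.stack([x,y,np.cross(x,y)],1)
def to(p,R):
    s=read_state();P=tool(s);print("t",s["time_s"],"q",s["qpos"],"pos",P[0],"F",s["wrist_force"],"open",s["opening"])
    print(delta(p,R,*P),"in goal axes cm",np.round(R.T@(p-P[0])/10,2))
E
python3 -c "
from goto import *
to(np.array([541.6,249.1,262]),yawR(4))"
```

```text
t 8.175 q [ 0.32  -0.334 -0.859  0.41  -0.572  0.815] pos [ 482.899 -110.978  279.432] F [-0.033  0.141 -3.817] open 22.108906016706975
('turn deg', array([-11.86,   2.09, -31.7 ]), 'shift cm(start axes)', array([  2.62,  -0.55, -36.43]), 'world mm', array([ 58.7, 360.1, -17.4])) in goal axes cm [  1.74   8.37 -35.51]
```

arm_command([
  [[-2.96,0.52,-7.92,0,0,0,-1],[-2.96,0.52,-7.92,0,0,0,-1],[-2.96,0.52,-7.92,0,0,0,-1],[-2.96,0.52,-7.92,0,0,0,-1],[0,0,0,0,1.4,-5.92,-1],[0,0,0,0,1.4,-5.92,-1],[0,0,0,0,1.4,-5.92,-1],[0,0,0,0,1.4,-5.92,-1],[0,0,0,0,1.4,-5.92,-1],[0,0,0,0,1.4,-5.92,-1]],
])

```text
time_s: 9.43
position: [542.8, 250.0, 273.3]
tool_rot: [0.516, 0.481, 0.517, -0.485]
wrist_force: [0.5, -1.2, -2.9]
opening: 21.5
```

```bash
python3 -c "
from goto import *
to(np.array([541.6,249.1,262]),yawR(4))"
```

```text
t 9.425 q [ 0.757  0.21  -0.087 -0.002 -1.281  0.881] pos [542.774 249.96  273.253] F [ 0.496 -1.23  -2.906] open 21.510580976287287
('turn deg', array([-0.16,  0.18,  0.36]), 'shift cm(start axes)', array([ 1.13, -0.12,  0.07]), 'world mm', array([ -1.2,  -0.9, -11.3])) in goal axes cm [ 1.13 -0.12  0.08]
```

arm_command([
  [[-0.16,0.18,0.36,1,-0.12,0.1,-1],[0,0,0,4,0,0,-1],[0,0,0,4,0,0,-1],[0,0,0,1.5,0,0,-1],[0,0,0,0,0,0,-1],[0,0,0,2.5,0,0,-1],[0,0,0,2.5,0,0,-1],[0,0,0,2.2,0,0,-1],[0,0,0,0,0,0,-1]],
])

```text
time_s: 10.55
position: [541.2, 247.0, 98.3]
tool_rot: [0.517, 0.482, 0.517, -0.482]
wrist_force: [0.2, 0.5, -2.1]
opening: 21.7
```

```bash
python3 -c "
from goto import *
to(np.array([541.6,249.1,91.5]),yawR(4))"
```

```text
t 10.55 q [ 0.756  0.34  -0.334 -0.    -0.896  0.885] pos [541.164 247.039  98.335] F [ 0.181  0.513 -2.123] open 21.743426048880938
('turn deg', array([ 0.05, -0.03, -0.01]), 'shift cm(start axes)', array([ 0.68,  0.06, -0.2 ]), 'world mm', array([ 0.4,  2.1, -6.8])) in goal axes cm [ 0.68  0.06 -0.2 ]
```

arm_command([
  [[0,0,0,0.6,0,0,-1],[0,0,0,0,0,0,-1],[0,0,0,0,0,0,0],[0,0,0,0,0,0,0],[0,0,0,0,0,0,0],[0,0,0,0,0,0,0],[0,0,-7.5,-0.02,-0.25,0,0],[0,0,-7.5,-0.05,-0.24,0,0],[0,0,0,0,0,0,0]],
])

```text
time_s: 11.68
position: [537.5, 246.8, 91.8]
tool_rot: [0.449, 0.411, 0.576, -0.546]
wrist_force: [-1.1, 0.8, -0.4]
opening: 44.0
```

```bash
python3 -c "
from goto import *
R=yawR(4)@Rn.from_euler('z',-15,degrees=True).as_matrix()
to(np.array([541.6,248,111])+19*R[:,0],R)"
```

```text
t 11.675 q [ 0.66   0.488 -0.078 -0.155 -1.229  1.048] pos [537.519 246.761  91.804] F [-1.085  0.769 -0.359] open 43.96384779209615
('turn deg', array([-0.04, -0.04,  0.08]), 'shift cm(start axes)', array([-0.06, -0.1 , -0.1 ]), 'world mm', array([-0.8,  0.9,  0.8])) in goal axes cm [-0.06 -0.1  -0.1 ]
```

arm_command([
  [[0,0,0,0,0,0,-1],[0,0,0,0,0,0,-1],[0,0,0,0,0,0,-1],[0,0,0,0,0,0,-1],[0,0,0,0,0,0,-1]],
], grip_force=55)

```text
time_s: 12.3
position: [535.7, 247.1, 93.9]
tool_rot: [0.45, 0.411, 0.576, -0.545]
wrist_force: [-3.9, 0.6, 4.3]
opening: 21.7
```

```bash
python3 -c "
from goto import *
R=yawR(4)@Rn.from_euler('z',-15,degrees=True).as_matrix()
to(np.array([541.6,248,111])+19*R[:,0],R)
s=read_state();P=tool(s);cv2.imwrite('pics/w5.png',get_image('wrist')[:,:,::-1]);C=cam('wrist',P)
G=P[0]-19*P[1][:,0];Rk=yawR(4);print('G',G)
im=cv2.imread('pics/w5.png').max(2);print(im[150:290,317])
for q in ((-13,45,0),(13,45,0),(45,21,0)): print(q,proj(C,G+Rk@np.array(q,float)))
"
```

```text
t 12.3 q [ 0.662  0.482 -0.081 -0.155 -1.229  1.048] pos [535.701 247.062  93.885] F [-3.868  0.578  4.33 ] open 21.65211166671032
('turn deg', array([ 0.1 , -0.06, -0.03]), 'shift cm(start axes)', array([ 0.09,  0.13, -0.05]), 'world mm', array([ 1. ,  0.6, -1.2])) in goal axes cm [ 0.09  0.13 -0.05]
G [540.597 247.385 112.24 ]
[116 116 118 118 118 119 119 118 117 118 117 113 115 115 115 117 117 116
 119 119 119 118 117 116 120 141 155 151 152 154 152 153 154 155 155 154
 153 155 153 152 152 150 148 150 151 152 151 148 149 148 150 149 147 149
 149 157 143  40  18  27  27  24  26  28  25  23  25  28  27  23  28  24
  27  23  27  27  26  26  27  24  26  27  30  27  32  28  32  29  26  28
  33  30  35  32  31  29  33  32  28  29  32  32  32  33  31  31  34  30
  30  33  28  32  32  31  32  29  30  30  33  27  26  32  30  34  29  31
  28  33  32  30  29  30  30  32  30  30  28  30  33  31]
(-13, 45, 0) [316.973 237.131]
(13, 45, 0) [317.075 205.024]
(45, 21, 0) [317.029 221.73 ]
```

View pics/w5.png

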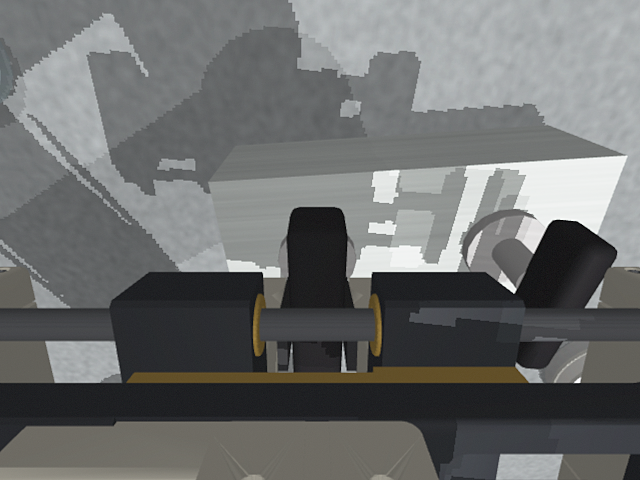

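arm_command([
  [[0,0,0,-1.93,-0.52,0,-1],[0,0,0,-4.8,-1.3,0,-1],[0,0,0,-4.8,-1.3,0,-1],[0,0,0,-4.8,-1.3,0,-1],[0,0,0,0,0,0,-1]],
])

```text
time_s: 12.98
position: [537.7, 247.3, 268.0]
tool_rot: [0.451, 0.414, 0.575, -0.542]
wrist_force: [-0.3, 0.0, -3.9]
opening: 21.8
```

```bash
cat > ins.py <<'E'
from feas import *
import goto,sys
def home(ps,al=-15,lift=0,L=106.,zz=None):
    R=Rtool(zs,ps)@Rn.from_euler("z",al,degrees=True).as_matrix(); return Fl+(L+lift)*zs+19*R[:,0],R
if __name__=="__main__": goto.to(*home(float(sys.argv[1]),lift=float(sys.argv[2])))
E
python3 ins.py -7.3 80
```

```text
t 12.975 q [ 0.662  0.352  0.129 -0.144 -1.556  0.997] pos [537.732 247.35  268.032] F [-0.263  0.031 -3.942] open 21.786660227522145
('turn deg', array([12.42,  0.06, 31.43]), 'shift cm(start axes)', array([ 4.36, -6.33, 35.31]), 'world mm', array([ -47. , -357.2,  -28.2])) in goal axes cm [ 2.45 -0.29 36.05]
```

arm_command([
  [[0,0,0,0.73,-1.05,5.88,-1],[0,0,0,0.73,-1.05,5.88,-1],[0,0,0,0.73,-1.05,5.88,-1],[0,0,0,0.73,-1.05,5.88,-1],[0,0,0,0.73,-1.05,5.88,-1],[0,0,0,0.71,-1.08,5.91,-1],[3.1,0,7.86,0,0,0,-1],[3.1,0,7.86,0,0,0,-1],[3.1,0,7.86,0,0,0,-1],[3.1,0,7.86,0,0,0,-1]],
])

```text
time_s: 14.22
position: [487.9, -110.9, 236.2]
tool_rot: [0.534, 0.598, 0.38, -0.46]
wrist_force: [0.5, 0.6, -2.2]
opening: 22.0
```

```bash
python3 ins.py -7.3 45
```

```text
t 14.225 q [ 0.255 -0.129 -0.63   0.15  -0.803  1.08 ] pos [ 487.853 -110.875  236.163] F [ 0.467  0.625 -2.179] open 22.00234253392532
('turn deg', array([-0.03,  0.32,  0.21]), 'shift cm(start axes)', array([ 3.11,  1.28, -0.17]), 'world mm', array([ 21.2,  -1.3, -26. ])) in goal axes cm [ 3.11  1.27 -0.15]
```

arm_command([
  [[0,0.3,0.2,1.5,0.6,-0.17,-1],[0,0,0,1.6,0.68,0,-1],[0,0,0,0,0,0,-1],[0,0,0,0,0,0,-1],[0,0,0,0,0,0,-1]],
])

```text
time_s: 14.85
position: [509.4, -111.8, 210.5]
tool_rot: [0.534, 0.599, 0.382, -0.459]
wrist_force: [0.2, -0.5, -3.9]
opening: 21.4
```

```bash
python3 ins.py -7.3 45
cat > tipchk.py <<'E'
from ins import *
s=read_state();P=tool(s)
a=get_image("side")[:,:,::-1];b=get_image("top")[:,:,::-1];cv2.imwrite("pics/sA.png",a);cv2.imwrite("pics/tA.png",b)
Rk=P[1]@Rn.from_euler("z",15,degrees=True).as_matrix();G=P[0]-19*P[1][:,0]
kx=Rk[:,0];S=cam("side");T=cam("top")
print("tip",G+106*kx)
for d in (46,106): print(d,"side",proj(S,G+d*kx),"top",proj(T,G+d*kx))
print("M",proj(S,M),proj(T,M))
f=lambda i:cv2.resize(i,(400,400),interpolation=cv2.INTER_CUBIC)
cv2.imwrite("pics/cA.png",np.hstack([f(a[190:260,265:335]),f(b[210:280,320:390])]))
E
python3 tipchk.py
```

```text
t 14.85 q [ 0.233 -0.064 -0.634  0.147 -0.729  1.098] pos [ 509.409 -111.79   210.511] F [ 0.152 -0.473 -3.875] open 21.395573815619816
('turn deg', array([0.12, 0.06, 0.22]), 'shift cm(start axes)', array([ 0.03, -0.04,  0.04]), 'world mm', array([-0.3, -0.4, -0.4])) in goal axes cm [ 0.03 -0.04  0.04]
tip [ 559.33  -118.226  138.589]
46 side [285.281 211.596] top [353.479 271.235]
106 side [302.3  231.81] top [353.414 258.796]
M [309.686 240.688] [353.546 253.581]
```

View pics/cA.png

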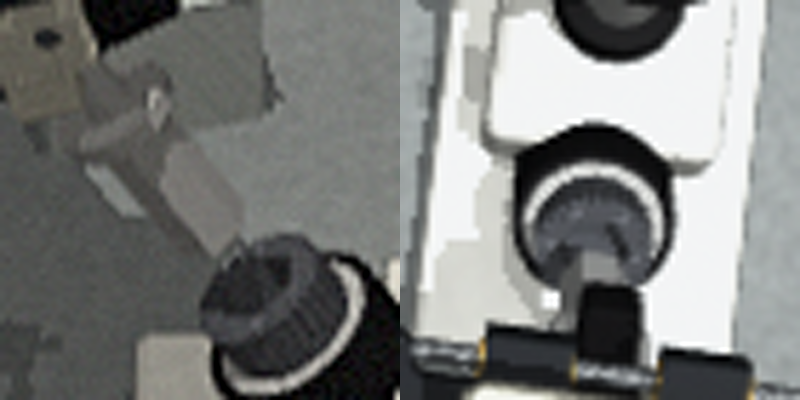

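arm_command([
  [[0,0,0.2,1.45,0.36,0.03,-1],[0,0,0,0.97,0.26,0,-1],[0,0,0,0.29,0.08,0,-1],[0,0,0,0.29,0.08,0,-1],[0,0,0,0.29,0.08,0,-1],[0,0,0,0,0,0,-1],[0,0,0,0,0,0,-1]],
])

```text
time_s: 15.82
position: [526.9, -114.3, 181.1]
tool_rot: [0.535, 0.599, 0.381, -0.458]
wrist_force: [-0.7, 0.8, -4.7]
opening: 21.7
```

```bash
cat > st.py <<'E'
from ins import *
ps=float(sys.argv[1]);s=read_state();P=tool(s);p,R=home(ps)
Rk=R@Rn.from_euler("z",15,degrees=True).as_matrix()
print("t",s["time_s"],"open",round(s["opening"],1),"q",s["qpos"])
print("err key axes mm (x = depth past home est.)",Rk.T@(P[0]-p),"turn left",delta(p,R,*P)[1])
print("force key",Rk.T@s["wrist_force"],"torque key",Rk.T@s["wrist_torque"])
G0=p-19*R[:,0]
E
python3 st.py -7.3
```

```text
t 15.825 open 21.7 q [ 0.217 -0.001 -0.654  0.157 -0.643  1.098]
err key axes mm (x = depth past home est.) [-10.867  -0.179  -0.071] turn left [0.13 0.07 0.06]
force key [ 3.59  -3.196 -0.636] torque key [-0.008 -0.029 -1.981]
```

arm_command([
  [[0,0,0,0.39,0.1,0,-1],[0,0,0,0.29,0.08,0,-1],[0,0,0,0.2,0.05,0,-1],[0,0,0,0.1,0.03,0,-1],[0,0,0,0,0,0,-1]],
])

```text
time_s: 16.45
position: [532.3, -115.0, 172.4]
tool_rot: [0.535, 0.599, 0.381, -0.458]
wrist_force: [-1.0, -0.2, -6.4]
opening: 21.5
```

```bash
python3 st.py -7.3
```

```text
t 16.45 open 21.5 q [ 0.212  0.018 -0.658  0.16  -0.619  1.098]
err key axes mm (x = depth past home est.) [-0.574 -0.169 -0.074] turn left [0.12 0.07 0.06]
force key [ 4.905 -4.163  0.43 ] torque key [-0.014 -0.143 -2.341]
```

arm_command([
  [[0,0,0,0.1,0.03,0,-1],[0,0,0,0.1,0.03,0,-1],[0,0,0,0,0,0,-1]],
])

```text
time_s: 16.82
position: [532.9, -115.3, 171.7]
tool_rot: [0.535, 0.599, 0.381, -0.458]
wrist_force: [-13.2, 3.9, 8.4]
opening: 21.6
```

```bash
python3 st.py -7.3
```

```text
t 16.825 open 21.6 q [ 0.211  0.02  -0.658  0.161 -0.617  1.099]
err key axes mm (x = depth past home est.) [0.291 0.053 0.089] turn left [0.12 0.08 0.04]
force key [-14.323  -7.112  -2.05 ] torque key [ 0.181  0.727 -5.143]
```

arm_command([
  [[7.73,2.07,0,0,0,-0.07,-1],[7.73,2.07,0,0,0,-0.07,-1],[7.73,2.07,0,0,0,-0.07,-1],[0,0,0,0,0,0,-1]],
])

```text
time_s: 17.32
position: [533.2, -112.9, 171.7]
tool_rot: [0.381, 0.719, 0.31, -0.492]
wrist_force: [-12.5, 8.6, 8.6]
opening: 21.7
```

```bash
python3 st.py -31.3
```

```text
t 17.325 open 21.7 q [ 0.13   0.023 -0.584 -0.047 -0.628  0.939]
err key axes mm (x = depth past home est.) [ 0.282 -0.533 -0.099] turn left [-0.04  0.02  0.07]
force key [-14.384  -9.157  -3.362] torque key [ 0.081  0.518 -6.203]
```

arm_command([
  [[7.73,2.07,0,0,0.01,-0.07,-1],[7.73,2.07,0,0,0.01,-0.07,-1],[7.73,2.07,0,0,0.01,-0.07,-1],[7.73,2.07,0,0,0.01,-0.07,-1],[0,0,0,0,0,0,-1]],
])

```text
time_s: 17.95
position: [535.2, -110.9, 172.8]
tool_rot: [0.153, 0.828, 0.194, -0.504]
wrist_force: [-12.1, 7.4, 7.4]
opening: 21.7
```

```bash
python3 st.py -63.3
```

```text
t 17.95 open 21.7 q [ 0.027  0.012 -0.543 -0.282 -0.595  0.683]
err key axes mm (x = depth past home est.) [ 0.271 -0.515 -0.121] turn left [-0.02  0.03  0.06]
force key [-13.172  -8.726   2.753] torque key [-0.534 -2.229 -5.078]
```

arm_command([
  [[5.8,1.55,0,0,0.01,-0.05,-1],[5.8,1.55,0,0,0.01,-0.05,-1],[0,0,0,0,0,0,-1]],
])

```text
time_s: 18.32
position: [536.2, -110.4, 173.4]
tool_rot: [0.063, 0.852, 0.146, -0.499]
wrist_force: [-12.7, 7.0, 8.9]
opening: 21.7
```

```bash
python3 st.py -75.3
```

```text
t 18.325 open 21.7 q [-0.004  0.004 -0.544 -0.358 -0.566  0.571]
err key axes mm (x = depth past home est.) [ 0.274 -0.599 -0.154] turn left [0.03 0.05 0.06]
force key [-14.72   -7.38    4.338] torque key [-0.82  -3.126 -4.415]
```

arm_command([
  [[3.86,1.04,0,0,0,-0.035,-1],[0,0,0,0,0,0,-1],[3.86,1.04,0,0,0,-0.035,-1],[0,0,0,0,0,0,-1]],
])

```text
time_s: 18.82
position: [536.7, -110.1, 173.7]
tool_rot: [0.004, 0.863, 0.114, -0.492]
wrist_force: [-12.3, 6.6, 8.9]
opening: 21.7
```

```bash
python3 st.py -83.3
```

```text
t 18.825 open 21.7 q [-0.019 -0.003 -0.549 -0.404 -0.542  0.49 ]
err key axes mm (x = depth past home est.) [ 0.289 -0.774 -0.061] turn left [0.13 0.08 0.07]
force key [-14.447  -6.278   5.027] torque key [-1.255 -3.72  -3.87 ]
```

arm_command([
  [[3.86,1.04,0,0,0,-0.035,-1],[0,0,0,0,0,0,-1],[0,0,0,0,0,0,-1]],
])

```text
time_s: 19.2
position: [537.0, -110.1, 173.8]
tool_rot: [-0.025, 0.867, 0.098, -0.488]
wrist_force: [-12.4, 5.9, 10.2]
opening: 21.7
```

```bash
python3 st.py -87.3
```

```text
t 19.2 open 21.7 q [-0.026 -0.007 -0.553 -0.425 -0.528  0.448]
err key axes mm (x = depth past home est.) [ 0.308 -0.768  0.052] turn left [0.26 0.12 0.06]
force key [-15.548  -5.14    4.91 ] torque key [-1.794 -4.085 -3.421]
```

arm_command([
  [[3.86,1.04,0,0,0,-0.035,-1],[0,0,0,0,0,0,-1],[0,0,0,0,0,0,-1]],
])

```text
time_s: 19.58
position: [537.2, -110.1, 173.9]
tool_rot: [-0.055, 0.87, 0.081, -0.483]
wrist_force: [-13.4, 5.1, 10.1]
opening: 21.6
```

```bash
python3 st.py -91.3
python3 - <<'E'
from h import *
b=get_image("wrist")[:,:,::-1];a=get_image("side")[:,:,::-1];cv2.imwrite("pics/wB.png",b)
cv2.imwrite("pics/cB.png",np.hstack([cv2.resize(b[100:400,160:480],(400,375)),cv2.resize(a[150:270,240:368],(400,375),interpolation=cv2.INTER_CUBIC)]))
E
```

```text
t 19.575 open 21.6 q [-0.031 -0.011 -0.559 -0.445 -0.512  0.404]
err key axes mm (x = depth past home est.) [ 0.324 -0.741  0.17 ] turn left [0.3  0.14 0.05]
force key [-16.003  -3.952   6.168] torque key [-2.124 -4.264 -3.032]
```

View pics/cB.png

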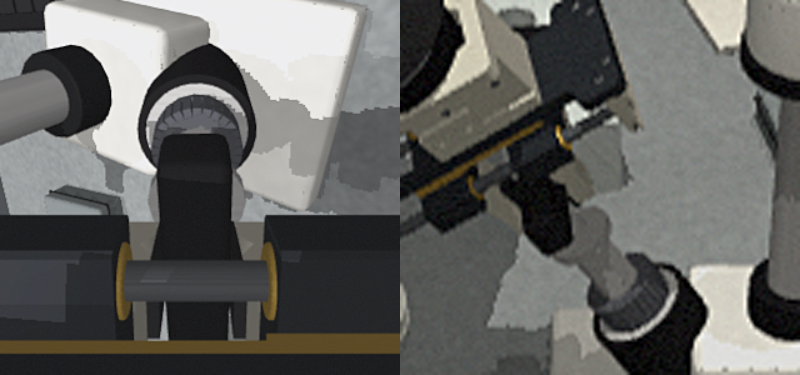

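arm_command([
  [[-3.86,-1.04,0,0,0,0.035,-1],[-3.86,-1.04,0,0,0,0.035,-1],[0,0,0,0,0,0,-1]],
])

```text
time_s: 20.05
position: [536.8, -110.0, 173.7]
tool_rot: [0.005, 0.863, 0.115, -0.492]
wrist_force: [-14.9, 5.7, 9.7]
opening: 21.6
```

```bash
python3 st.py -83.3
```

```text
t 20.05 open 21.6 q [-0.019 -0.003 -0.549 -0.403 -0.542  0.491]
err key axes mm (x = depth past home est.) [ 0.329 -0.872 -0.125] turn left [0.22 0.12 0.07]
force key [-16.414  -5.432   6.968] torque key [-0.949 -3.98  -3.682]
```

arm_command([
  [[0,0,0,-0.29,-0.08,0,-1],[0,0,0,-0.58,-0.16,0,-1],[0,0,0,-0.97,-0.26,0,-1],[0,0,0,-1.93,-0.52,0,-1],[0,0,0,-2.9,-0.78,0,-1],[0,0,0,-2.9,-0.78,0,-1],[0,0,0,0,0,0,-1]],
])

```text
time_s: 20.92
position: [486.6, -104.4, 260.3]
tool_rot: [0.005, 0.865, 0.113, -0.489]
wrist_force: [-0.0, -0.2, -3.9]
opening: 21.6
```

```bash
python3 st.py -83.3
python3 - <<'E'
from ins import *
# goal above stand: key upright, same in-hand alpha; candidate yaws
H=np.array([541,247.6]);P=tool()
for yaw in (4,-16,-56,-80,-96):
    R=goto.yawR(yaw)@Rn.from_euler('z',-15,degrees=True).as_matrix()
    for z in (111,275):
        p=np.r_[H,z]+19*R[:,0];print(yaw,z,ik6(p,R,[read_state()["qpos"]]))
    print(delta(p,R,*P))
E
```

```text
t 20.925 open 21.6 q [ 0.027 -0.207 -0.554 -0.277 -0.709  0.311]
err key axes mm (x = depth past home est.) [-99.905   0.496  -2.948] turn left [ 0.24 -0.29 -0.11]
force key [ 3.287 -0.213  2.031] torque key [-0.582 -2.345  0.42 ]
4 111 [ 0.662  0.485 -0.08  -0.154 -1.228  1.047]
4 275 [ 0.663  0.361  0.115 -0.145 -1.543  0.999]
('turn deg', array([-77.74, -40.89, -30.  ]), 'shift cm(start axes)', array([  9.48, -33.23,  -8.2 ]), 'world mm', array([ 49.5, 351.7,  -3.6]))
-16 111 [ 0.622  0.464 -0.089 -0.22  -1.191  0.77 ]
-16 275 [ 0.623  0.337  0.105 -0.205 -1.504  0.7  ]
('turn deg', array([-58.02, -39.71, -25.15]), 'shift cm(start axes)', array([  9.52, -33.39,  -8.23]), 'world mm', array([ 49.7, 353.4,  -3.6]))
-56 111 [ 0.581  0.39  -0.174 -0.306 -1.03   0.175]
-56 275 [ 0.584  0.252  0.013 -0.269 -1.342  0.073]
('turn deg', array([-19.01, -35.2 , -14.91]), 'shift cm(start axes)', array([  9.67, -33.62,  -8.43]), 'world mm', array([ 51.7, 356.1,  -3.6]))
-80 111 [ 0.594  0.336 -0.26  -0.309 -0.89  -0.234]
-80 275 [ 0.6    0.189 -0.075 -0.255 -1.208 -0.345]
('turn deg', array([  4.1 , -31.25,  -8.45]), 'shift cm(start axes)', array([  9.78, -33.65,  -8.6 ]), 'world mm', array([ 53.6, 356.9,  -3.6]))
-96 111 [ 0.624  0.301 -0.329 -0.276 -0.784 -0.547]
-96 275 [ 0.629  0.147 -0.143 -0.215 -1.113 -0.654]
('turn deg', array([ 19.38, -28.11,  -4.03]), 'shift cm(start axes)', array([  9.85, -33.63,  -8.72]), 'world mm', array([ 54.9, 356.9,  -3.6]))
```

arm_command([
  [[-7.77,-4.09,-3,0,0,0,-1],[-7.77,-4.09,-3,0,0,0,-1],[-7.77,-4.09,-3,0,0,0,-1],[-7.77,-4.09,-3,0,0,0,-1],[-7.77,-4.09,-3,0,0,0,-1],[-7.77,-4.09,-3,0,0,0,-1],[-7.77,-4.09,-3,0,0,0,-1],[-7.77,-4.09,-3,0,0,0,-1],[-7.77,-4.09,-3,0,0,0,-1],[-7.77,-4.09,-3,0,0,0,-1]],
])

```text
time_s: 22.18
position: [487.2, -103.9, 255.6]
tool_rot: [0.448, 0.408, 0.578, -0.546]
wrist_force: [-0.8, 0.5, -2.9]
opening: 21.7
```

Run:
```python
from ins import *
R=goto.yawR(4)@Rn.from_euler('z',-15,degrees=True).as_matrix()
goto.to(np.array([541,247.8,285])+19*R[:,0],R)
```

```text
t 22.175 q [ 0.164  0.219 -0.136 -0.026 -1.483  1.486] pos [ 487.223 -103.947  255.592] F [-0.847  0.481 -2.943] open 21.69531038048448
('turn deg', array([ 0.22, -0.02,  0.43]), 'shift cm(start axes)', array([ -3.  ,   6.9 , -34.69]), 'world mm', array([ 48.9, 351.4,  11.1])) in goal axes cm [ -2.96   6.79 -34.71]
```

arm_command([
  [[0.2,0,0.4,-0.5,1.13,-5.78,-1],[0,0,0,-0.5,1.13,-5.78,-1],[0,0,0,-0.5,1.13,-5.78,-1],[0,0,0,-0.5,1.13,-5.78,-1],[0,0,0,-0.5,1.13,-5.78,-1],[0,0,0,-0.5,1.13,-5.78,-1],[0,0,0,0,0,0,-1],[0,0,0,0,0,0,-1]],
])

```text
time_s: 23.18
position: [536.4, 247.3, 267.0]
tool_rot: [0.448, 0.412, 0.575, -0.546]
wrist_force: [0.1, -0.3, -2.8]
opening: 21.7
```

Run:
```python
from ins import *
R=goto.yawR(4)@Rn.from_euler('z',-15,degrees=True).as_matrix()
goto.to(np.array([541,247.8,180])+19*R[:,0],R)
P=tool();a=get_image("side")[:,:,::-1];b=get_image("top")[:,:,::-1];w=get_image("wrist")[:,:,::-1]
f=lambda i:cv2.resize(i,(260,400),interpolation=cv2.INTER_CUBIC)
cv2.imwrite("pics/cC.png",np.hstack([f(a[60:220,225:329]),f(b[200:300,170:235]),cv2.resize(w[90:330,210:420],(280,400))]))
Rk=goto.yawR(4);G=P[0]-19*P[1][:,0];S=cam("side");T=cam("top")
for d in (46,106): print(d,proj(S,G+d*Rk[:,0]),proj(T,G+d*Rk[:,0]))
print("hole",proj(S,[541,247.6,66]),proj(T,[541,247.6,66]))
```

```text
t 23.175 q [ 0.662  0.357  0.133 -0.146 -1.565  0.992] pos [536.367 247.339 266.978] F [ 0.122 -0.259 -2.815] open 21.692682452435175
('turn deg', array([-0.2 , -0.08,  0.03]), 'shift cm(start axes)', array([10.18,  2.71, -0.01]), 'world mm', array([  -0.3,    0.1, -105.3])) in goal axes cm [10.18  2.7  -0.01]
46 [273.117  93.229] [178.713 264.391]
106 [274.093 116.377] [186.978 266.488]
hole [275.677 156.667] [200.229 269.962]
```

View pics/cC.png

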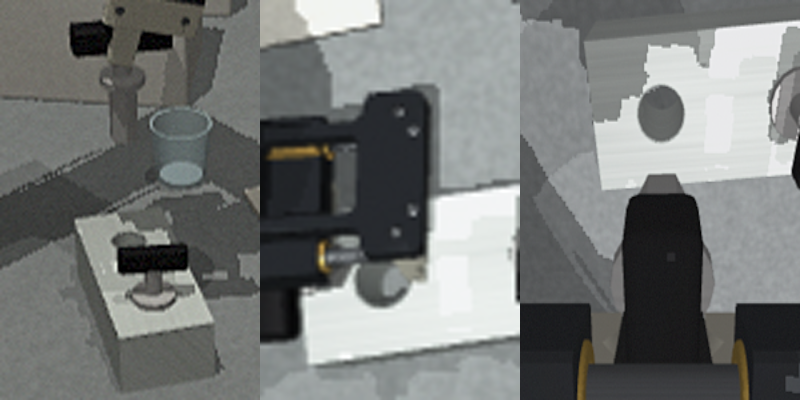

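arm_command([
  [[0,0,0,4,1.07,0,-1],[0,0,0,4,1.07,0,-1],[0,0,0,2.1,0.56,0,-1],[0,0,0,0,0,0,-1],[0,0,0,1.93,0.52,0,-1],[0,0,0,1.93,0.52,0,-1],[0,0,0,1.93,0.52,0,-1],[0,0,0,0,0,0,-1]],
])

```text
time_s: 24.32
position: [535.9, 246.2, 104.3]
tool_rot: [0.448, 0.412, 0.575, -0.547]
wrist_force: [0.6, 0.0, -2.6]
opening: 21.8
```

Run:
```python
from ins import *
R=goto.yawR(4)@Rn.from_euler('z',-15,degrees=True).as_matrix()
goto.to(np.array([541,247.8,112])+19*R[:,0],R)
```

```text
t 24.325 q [ 0.661  0.473 -0.071 -0.154 -1.249  1.04 ] pos [535.909 246.243 104.259] F [ 0.557  0.01  -2.597] open 21.845288479504674
('turn deg', array([-0.29, -0.1 ,  0.03]), 'shift cm(start axes)', array([ 1.02,  0.3 , -0.12]), 'world mm', array([  0.2,   1.2, -10.6])) in goal axes cm [ 1.02  0.3  -0.12]
```

arm_command([
  [[0,0,0,0.6,0.16,-0.1,-1],[0,0,0,0.35,0.1,0,-1],[0,0,0,0,0,0,-1],[0,0,0,0,0,0,0.2],[0,0,0,0,0,0,0.2],[0,0,0,0,0,0,0.2],[0,0,0,0,0,0,0.2],[0,0,0,0,0,0,0.2]],
])

```text
time_s: 25.32
position: [535.9, 247.8, 94.2]
tool_rot: [0.448, 0.412, 0.575, -0.546]
wrist_force: [-0.6, -0.4, 0.4]
opening: 52.2
```

Run:
```python
from ins import *
R=goto.yawR(4)@Rn.from_euler('z',-15,degrees=True).as_matrix()
goto.to(np.array([541,247.8,112])+19*R[:,0],R)
```

```text
t 25.325 q [ 0.663  0.483 -0.079 -0.156 -1.23   1.042] pos [535.865 247.829  94.222] F [-0.589 -0.371  0.4  ] open 52.20951138093053
('turn deg', array([-0.25, -0.11, -0.01]), 'shift cm(start axes)', array([0.05, 0.03, 0.04]), 'world mm', array([ 0.2, -0.4, -0.6])) in goal axes cm [0.05 0.03 0.04]
```

arm_command([
  [[0,0,0,-2,0,0,0.2],[0,0,0,-5,0,0,0.2],[0,0,0,-5,0,0,0.2],[0,0,0,-5,-1,0,0.2],[0,0,0,0,-5,0,0.2],[0,0,0,0,-5,0,0.2],[0,0,0,0,0,0,0.2]],
])

```text
time_s: 26.2
position: [471.9, 243.6, 289.5]
tool_rot: [0.449, 0.413, 0.575, -0.545]
wrist_force: [1.3, -0.0, -0.2]
opening: 52.3
```

Run:
```python
from ins import *
s=read_state();P=tool(s);print(s["time_s"],P[0],s["wrist_force"])
a=get_image("side")[:,:,::-1];w=get_image("wrist")[:,:,::-1]
cv2.imwrite("pics/fw.png",w)
cv2.imwrite("pics/cD.png",np.hstack([cv2.resize(a[110:410,190:430],(320,400)),cv2.resize(w[:360],(480,270+130))]))
S=cam("side");C=cam("wrist",P);print("bar expected side",proj(S,[541,247.6,111]),"wrist top",proj(C,[541,247.6,124]),"if 6mm high",proj(S,[541,247.6,117]))
m=(a.max(2)<45).astype(np.uint8)
n,l,st,ce=cv2.connectedComponentsWithStats(m)
for nm,im in(("side0",cv2.imread("pics/side0.png")),("now",a)):
    m=(im.max(2)<45).astype(np.uint8);n,l,st,ce=cv2.connectedComponentsWithStats(m)
    print(nm,[(ce[i].round(1),st[i,4]) for i in range(1,n) if st[i,4]>80 and 240<ce[i][0]<310 and 110<ce[i][1]<190])
```

```text
26.2 [471.915 243.59  289.458] [ 1.271 -0.029 -0.243]
bar expected side [275.022 141.186] wrist top [318.408  94.061] if 6mm high [274.933 139.072]
side0 [(array([275.6, 140. ]), np.int32(437)), (array([285.4, 162.9]), np.int32(285))]
now [(array([275.5, 139.9]), np.int32(450)), (array([285.5, 162.9]), np.int32(287))]
```

View pics/cD.png

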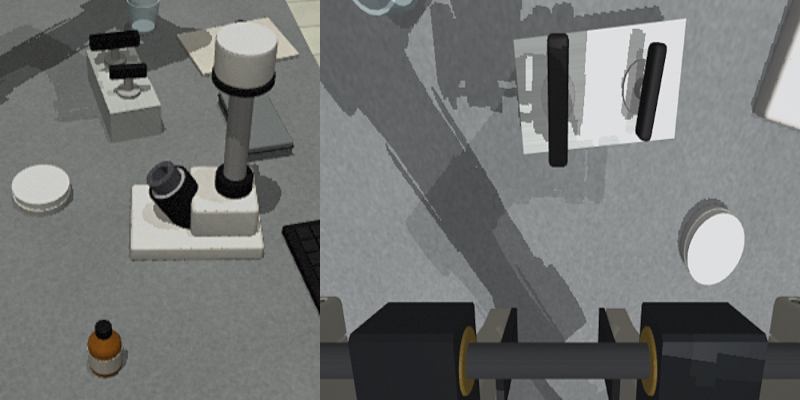

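```bash
python3 -c "
from bench import *
print(close_job())"
```

```text
the job is handed in; nothing more can be done
None
```

I took the larger key, pushed it home in the screw and turned the screw clockwise to its stop. I then put the key back in hole_a and handed the job in at about 26 s of the 64 s allowed. No verdict was reported.

- **First try failed:** Holding the key in line with the hand, the arm hit the limit of joint 3 before the tip was in. I put the key back in the stand and gripped it again with the hand tilted 15° along the bar.
- **Fully home:** The key then went in. The wrist felt about 14 N of contact within 0.3 mm of the estimated socket bottom.
- **Turned to the stop:** I turned the key 84°, keeping the 13–16 N push on. The torque rose clearly over the last 10° or so, and fell from 2.1 to 0.95 N m when I eased back 8°.
- **Not checked directly:** I judged the stop by torque alone. I did not look at the socket again afterwards, because all 12 picture views were used.
- **Key back in the stand:** In the last side picture its handle is within 0.1 pixel of where it started. The other key shows the same, and the robot is clear of everything.
- **Loose things:** The dishes and bottle look undisturbed in the last view. I did not measure them or the slide box.

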